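# Load the bracket on the indexing weld fixture and index it to the third click

## Task

Load the weld fixture: with its round indexing table left at the stop where it stands, lower the pad-eye bracket over the two locating pins, big hole on the big pin, until its plate rests flush on the table; do not drop it. Then turn the loaded table counter-clockwise (seen from above) to the third click from its stop, so that the bracket is presented for its next weld, and let go. Leave the other things on the bench where they lie.

Things in the scene. Friction and masses are not known exactly. Their poses are not given: they have to be found in the camera images.
- fixture: indexing weld fixture, bolted down: grey round base 196 mm across, 12 mm high, with a block for the spring plunger on its -y side, reaching 140 mm from the axis, 25 mm high. Origin on the axis at the base's underside, z up along the axis. Outside the table's rim nothing is higher than 41 mm. The table's x, y are the fixture's when the joint reads 0.
- index_table (a joint): angle (rad) of the round table, 160 mm across, face 40 mm above the bench; grows counter-clockwise from above, 0 at its end stop, its start. A spring ball holds it in notches 22.5 degrees apart: clicks at 0.393, 0.785, 1.178 (third), ... to 3.142. About 0.45 N m moves it out of a notch; let go within 8 degrees of one it snaps in. A rim lug at its -x points at one line per click on the base.
- table_face (a point): centre of the table's flat upper face, on the turning axis; it turns with the table. x points at the big pin, z up.
- big_pin (a point): foot of the big locating pin, on the table's face 45 mm from the axis along +x of the table: 20 mm in diameter, 28 mm tall, its top 8 mm tapering to a blunt nose.
- small_pin (a point): foot of the small locating pin, on the table's face 45 mm from the axis along -x of the table: 12 mm in diameter, 22 mm tall, its top 8 mm tapering to a blunt nose.
- bracket: loose dark steel pad-eye bracket, 0.5 to 0.8 kg: plate 130 (x) by 60 (y) by 8 mm, with an upright lug on its middle 12 mm thick (y), 60 mm long (x), 64 mm high over the plate's underside, round at the top (the eye is solid to the fingers); grip its flat sides up to 50 mm over the underside. Origin at the middle of the underside; x towards the big hole, z up. It starts flat on its plate.
- big_hole (a point): centre, at the plate's underside, of the bracket's 22 mm through hole, 45 mm from the bracket's origin along its +x; it fits the big pin.
- small_hole (a point): centre, at the plate's underside, of the bracket's 14 mm through hole, 45 mm from the bracket's origin along its -x; it fits the small pin only.
- goggles: bystander: welding goggles with round dark lenses, 86 x 181 x 30 mm, behind the work; origin at the middle of their underside.
- tape: bystander: yellow tape measure lying on its side, 66 x 99 x 38 mm; origin at the middle of its underside.
- t_joint: bystander: fillet-weld sample of two small plates, an inverted T without holes, 45 x 80 mm and 40 mm high, between the robot and the work; origin at the middle of its underside.
- pipe_positioner: pipe stand bolted down at the right of the bench (an obstacle). Origin at its foot. In its frame the post stands at x -38, y -116 mm; from it a level rod 35 mm thick runs to its free end at x -86, y -422 mm (towards the robot), its top 390 mm above the origin; the other way lies a big pipe, up to 535 mm above the origin.

How it is judged:
On the way, in this order (a step that is already met when the one before it is completed fails the run):
1. the bracket sits flush over both pins while the table is still at its stop (horizontal distance between big_hole and big_pin below 0.003 m and horizontal distance between small_hole and small_pin below 0.003 m and z of each of big_hole, small_hole in the frame of table_face below 0.002 m and angle between bracket's own z axis and vertical below 0.05 rad and value of joint index_table below 0.15 rad), for 0.2 s.
2. the table is at the third click with the bracket still flush over its pins (value of joint index_table between 1.098 and 1.258 rad and z of each of big_hole, small_hole in the frame of table_face below 0.002 m), for 0.2 s.
At the end, for the whole second after the job is handed in: The table rests in its third notch from the stop (1.178 rad, within 0.06), and the bracket lies on it at rest, big hole on big pin and small hole on small pin (hole centres within 3 mm of the pin axes), level (within 0.05 rad), its underside within 2 mm of the table's face at both holes (value of joint index_table between 1.118 and 1.238 rad and horizontal distance between big_hole and big_pin below 0.003 m and horizontal distance between small_hole and small_pin below 0.003 m and z of each of big_hole, small_hole in the frame of table_face below 0.002 m and angle between bracket's own z axis and vertical below 0.05 rad and linear speed of bracket below 0.02 m/s); the robot touches nothing.
It fails at once if weld sample, goggles or tape measure shifted by more than 30 mm (distance of any of t_joint, goggles, tape from where it was at the start of the episode above 0.03 m).
It fails at once if the bracket dropped onto the table (faster than 0.45 m/s when within 20 mm of its face) (z of bracket in the frame of table_face below 0.02 m and horizontal distance between bracket and table_face below 0.03 m and linear speed of bracket above 0.45 m/s).
It also fails if it takes over 58 s, if anything falls off the work surface, if the arm or the gripper's body presses on something with over 40 N, if the wrist force passes 120 N, or if a joint passes its speed limit or range.

## Robot

A 7-joint arm with a two-finger parallel gripper is mounted at the origin on a cart in front of the work surface, level with it; the furniture and walls round the work are solid. World frame = base frame: x ahead of the robot, y to its left, z up, the work surface at z = 0. Lengths are in m, angles in rad, forces in N, time in s.
With the tool pointing down it reaches from about 0.4 to 0.85 m from the base axis. Payload 4.5 kg.
Tool frame: the origin (TCP) lies midway between the tips of the shut fingers; the grasp point (between the pads) lies 19 mm behind it; x points along the fingers, y is the direction in which the jaws open and shut, and the axes are right-handed (so a half turn about x gives the same grasp; the last joint's range is limited). The gripper opens to 88 mm and grips with 3 to 60 N. Pads are 18 mm wide; open, the fingers measure 123 mm over their backs; the gripper's body (75 mm by 187 mm) begins 45 mm behind the grasp point.
Start: joints at [-1.279, 0.689, -0.195, 1.565, 0.157, 0.902, -0.215], TCP at [0.159, 0.604, 0.239] pointing down, gripper open.
Joint ranges: [-3.01, 3.01], [-0.46, 2.08], [-1.47, 1.51], [0.13, 2.56], [-1, 4.14], [0.04, 2.09], [-2.66, 2.66]. Speed limits (rad/s): [2.57, 2.57, 3.14, 3.14, 3.14, 3.14, 3.14].

## Interface

Orientations are given as a unit quaternion [x, y, z, w].
In Python, from plant import r gives the robot as it stands.
- The arm moves only by the tool arm_command, never from a script. Its argument "plan" is a list of rows, each a list of 5 numbers: the finger opening in m, from 0 to 0.0881, then the shift along the tool's x, y, z in m, then the turn about the tool's x in rad. In form: [[grip, dx, dy, dz, roll], ...]. A call has 1 to 12 rows; each row shifts and turns the commanded pose from where the row before left it, along the tool's axes as they then stand; what a row does not reach is not made up. A row lasts 1/8 s, in which the tool goes at most 62.5 mm and 10.7 degrees, less where a joint would pass 70% of its speed; a pose out of reach is approached as far as the arm can. A call is refused whole if a number of a shift passes 0.0625 or a number of a turn 0.188, either way. A call with a gripper value outside its range is refused whole. The fingers move at their own pace and stop on an object; "force" is the grip in N (left out, the last holds). Time passes only in rows, so rows that do not move let the fingers close. It gives the time, the measured TCP pose, the force and the opening at its end, in the units of the state.
- r.get_state(): the state, without advancing time (a new reading comes with each control period).
- r.snapshot(name): name is "scene" or "top" or "wrist"; returns (picture, depth): 400x640x3 uint8, red, green, blue; 400x640 float32, m along the optical axis (not along the pixel's ray), 0 where there is no reading.
- r.calibration(name): a dict with "fx", "fy", "cx", "cy" (pixels), "k1" (the pictures are not rectified: a ray, as slopes to the right and down, at radius r is drawn at 1 + k1 r^2 times it, then the intrinsics apply), "eye" and "orientation" of the camera in the world; the wrist camera has in their place "mount" (4x4, takes a point from camera to tool coordinates, whose origin is the TCP and whose axes are the tool frame's). Camera axes: x right, y down, z forward; pixel columns grow to the right and rows downward; lengths in m; the calibration is good to about 2 mm. A picture is of the moment at which its call begins: read the wrist's pose just before it. calibration takes no time and is no camera call.
- r.finish_job(): hands the job in, once; it reports no verdict.
The state is a dict: "clock": time; "q": joint angles; "qd": joint speeds; "joint_torque": joint torques, N m; "tool_pos": TCP position; "eef_rot": TCP orientation; "contact_force": force on the tool from outside, world axes, zero at the start; "moment": the same for the moment, N m; "opening": opening from 0.0 (shut) to 1.0 (fully open).
Only numpy, scipy, OpenCV 4.12 (cv2) and the standard library are available. Lean on these libraries where they do the work, as an engineer would, in place of code of your own. Each camera call takes 0.05 s, during which the arm holds its last target.

## Working session

There is one attempt and no reset: what is moved stays moved. The work goes in short steps, Python scripts to look and compute and a tool call to move; the robot and the scene stay as the last step left them, time stands still between calls to the robot, and variables do not carry over. Pictures are saved under pics/ and viewed, and the job is handed in when it is done.

Besides the shell and the picture viewer there is one more tool, called after "Call:" in YAML: its name, and indented under it one key for each argument. arm_command: Moves the arm, as the interface text tells. Its arguments: {"type":"object","properties":{"plan":{"type":"array","items":{"type":"array","items":{"type":"number"}}},"force":{"type":"number"}},"required":["plan"]}

```bash
ls; mkdir -p pics; python3 - <<'E'
from plant import r
import numpy as np, cv2
s=r.get_state()
print({k:np.round(v,4).tolist() for k,v in s.items()})
for n in ["scene","top","wrist"]:
    print(n,r.calibration(n))
    p,d=r.snapshot(n)
    cv2.imwrite(f"pics/{n}0.png",p[:,:,::-1]); np.save(f"pics/{n}0.npy",d)
E
```

```text
pics
{'clock': 0.0, 'q': [-1.2792, 0.69, -0.1945, 1.5663, 0.1573, 0.9025, -0.2151], 'qd': [0.002, -0.0012, -0.0021, 0.0003, -0.0001, -0.0009, -0.0006], 'joint_torque': [-0.0014, -52.7556, -1.2676, -15.3431, -0.0527, 0.0068, 0.0002], 'tool_pos': [0.1592, 0.6037, 0.2379], 'eef_rot': [0.0902, 0.7013, -0.0915, 0.7012], 'contact_force': [-0.0935, -0.3261, 0.9261], 'moment': [0.0075, 0.0216, -0.0032], 'opening': 1.002}
scene {'fx': 514.7971436755197, 'fy': 514.7971436755197, 'cx': 307.9212848658922, 'cy': 209.99365837257102, 'k1': 0.006868200113721277, 'eye': array([-0.2669018 , -0.97744433,  1.0183787 ]), 'orientation': array([ 0.83991428, -0.33380714,  0.1573388 , -0.39794635])}
top {'fx': 494.4735980302244, 'fy': 494.4735980302244, 'cx': 319.6035029714579, 'cy': 198.12110689667261, 'k1': -0.05694086774177171, 'eye': array([ 0.47729725, -0.11028067,  1.33405637]), 'orientation': array([-0.69752108,  0.71602073, -0.01238323,  0.0250061 ])}
wrist {'fx': 328.01220033881503, 'fy': 328.01220033881503, 'cx': 314.74589758913544, 'cy': 193.85465464172702, 'k1': -0.046794520317784104, 'mount': array([[-8.07684448e-04, -3.08428626e-01,  9.51247145e-01,
        -1.46087192e-01],
       [ 9.99999659e-01, -4.14436209e-04,  7.14704045e-04,
        -2.45253683e-04],
       [ 1.73796074e-04,  9.51247397e-01,  3.08428855e-01,
        -8.01136070e-02],
       [ 0.00000000e+00,  0.00000000e+00,  0.00000000e+00,
         1.00000000e+00]])}
```

View pics/top0.png

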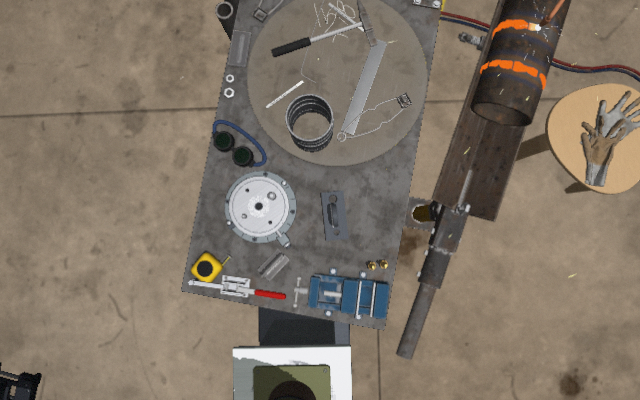

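View pics/scene0.png

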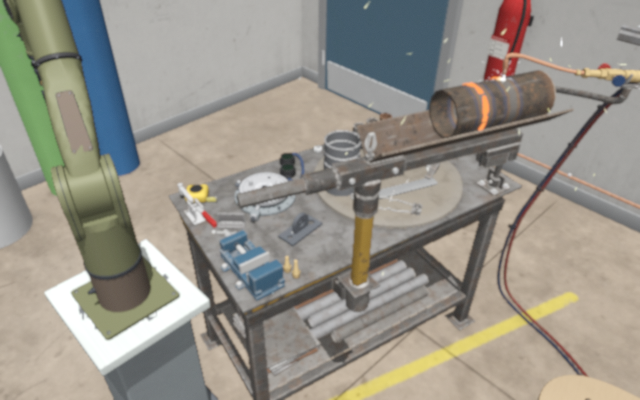

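View pics/wrist0.png

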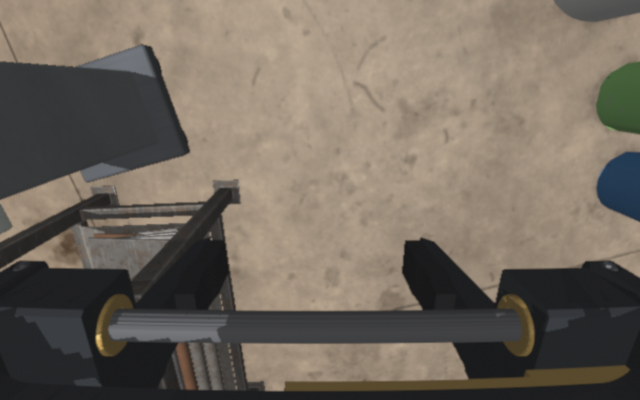

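The top view shows the fixture at about (260,206), bracket (333,215), tape (207,265), T sample (273,263), goggles (235,147), and the rod at (420,310). Next I'll zoom in and measure.

```bash
cat > h.py <<'E'
import numpy as np, cv2
from scipy.spatial.transform import Rotation as R
def T(name,cal,st=None):
    M=np.eye(4)
    if name=="wrist":
        W=np.eye(4);W[:3,:3]=R.from_quat(st["eef_rot"]).as_matrix();W[:3,3]=st["tool_pos"]
        return W@cal["mount"]
    M[:3,:3]=R.from_quat(cal["orientation"]).as_matrix();M[:3,3]=cal["eye"];return M
def rays(uv,cal):
    uv=np.atleast_2d(np.array(uv,float))
    p=np.c_[(uv[:,0]-cal["cx"])/cal["fx"],(uv[:,1]-cal["cy"])/cal["fy"]]
    q=p.copy()
    for _ in range(20):
        q=p/(1+cal["k1"]*(q**2).sum(1,keepdims=True))
    return np.c_[q,np.ones(len(q))]
def onplane(uv,z,cal,M):
    d=rays(uv,cal)@M[:3,:3].T;o=M[:3,3]
    return o+d*((z-o[2])/d[:,2])[:,None]
def bydepth(uv,dep,cal,M):
    return (rays(uv,cal)*np.asarray(dep).reshape(-1,1))@M[:3,:3].T+M[:3,3]
def project(P,cal,M):
    P=np.atleast_2d(P);c=(P-M[:3,3])@M[:3,:3];s=c[:,:2]/c[:,2:]
    s=s*(1+cal["k1"]*(s**2).sum(1,keepdims=True))
    return s*[cal["fx"],cal["fy"]]+[cal["cx"],cal["cy"]]
E
python3 - <<'E'
from plant import r
from h import *
c=r.calibration("top");M=T("top",c);d=np.load("pics/top0.npy");p=cv2.imread("pics/top0.png")
print(M.round(3))
cv2.imwrite("pics/top0z.png",cv2.resize(p[120:300,180:400],None,fx=3.6,fy=3.3,interpolation=cv2.INTER_CUBIC)[:600])
for uv in [(260,206),(260,228),(333,215),(325,200),(300,210),(420,310),(345,295)]:
    print(uv,d[uv[1],uv[0]],bydepth(uv,d[uv[1],uv[0]],c,M).round(4))
E
```

```text
[[-0.026 -0.998  0.053  0.477]
 [-0.999  0.027  0.017 -0.11 ]
 [-0.019 -0.053 -0.998  1.334]
 [ 0.     0.     0.     1.   ]]
(260, 206) 1.301068 [[0.5297 0.0695 0.0368]]
(260, 228) 1.2970767 [[0.4718 0.0705 0.0378]]
(333, 215) 1.2750022 [[ 0.5006 -0.1218  0.0581]]
(325, 200) 1.3318322 [[ 0.5426 -0.1018  0.0038]]
(300, 210) 1.3363472 [[ 0.5175 -0.0335 -0.0009]]
(420, 310) 0.96375287 [[ 0.3046 -0.2845  0.3566]]
(345, 295) 1.2555233 [[ 0.2962 -0.1468  0.0663]]
```

View pics/top0z.png

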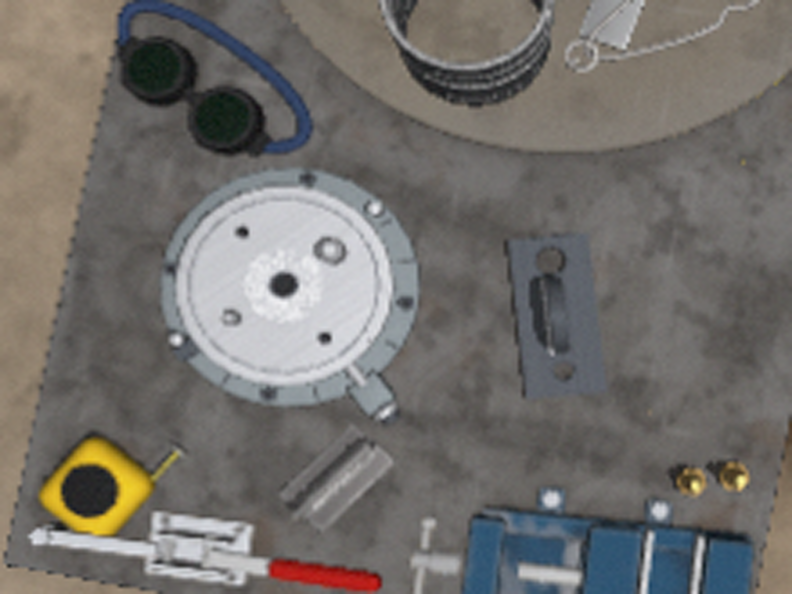

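```bash
python3 - <<'E'
from plant import r
from h import *
s=r.get_state();Rm=R.from_quat(s["eef_rot"]).as_matrix();print(Rm.round(3))
c=r.calibration("top");M=T("top",c)
names="bigpin smallpin bighole smallhole".split()
uv=[(180+330/3.6,120+244/3.3),(180+231/3.6,120+315/3.3),(180+551/3.6,120+259/3.3),(180+563/3.6,120+371/3.3)]
P=np.vstack([onplane(uv[0],.068,c,M),onplane(uv[1],.062,c,M),onplane(uv[2],.008,c,M),onplane(uv[3],.008,c,M)])
print(P.round(4), np.linalg.norm(P[0,:2]-P[1,:2]),np.linalg.norm(P[2,:2]-P[3,:2]))
for a,b in((0,1),(2,3)):
  v=P[a]-P[b];print((P[a]+P[b])/2,np.degrees(np.arctan2(v[1],v[0])))
for n,u in dict(goggles=(222,140),goggles2=(244,156),tape=(207,265),t=(273,263)).items(): print(n,onplane(u,.03,c,M).round(3))
d=np.load("pics/top0.npy")
for u in [(405,353),(410,340),(420,310),(432,265)]: print(bydepth(u,d[u[1],u[0]],c,M).round(3))
E
```

```text
[[-0.     0.255  0.967]
 [-0.001  0.967 -0.255]
 [-1.    -0.001  0.   ]]
[[ 0.5587  0.0344  0.068 ]
 [ 0.5053  0.1075  0.062 ]
 [ 0.5459 -0.1236  0.008 ]
 [ 0.4547 -0.13    0.008 ]] 0.09048058174375333 0.09135636262420312
[0.53198607 0.07097984 0.065     ] -53.86726402904911
[ 0.50029624 -0.12681179  0.008     ] 4.0531740555638445
goggles [[0.709 0.169 0.03 ]]
goggles2 [[0.664 0.111 0.03 ]]
tape [[0.378 0.214 0.03 ]]
t [[0.379 0.039 0.03 ]]
[[ 0.222 -0.253  0.358]]
[[ 0.248 -0.262  0.362]]
[[ 0.305 -0.285  0.357]]
[[ 0.392 -0.31   0.361]]
```

Call:
arm_command:
  plan:
    - [0.088,-0.02,0,0.03,-0.165]
    - [0.088,-0.02,0,0.04,-0.165]
    - [0.088,-0.02,-0.02,0.05,0]
    - [0.088,0,-0.04,0.05,0]
    - [0.088,0,-0.05,0.04,0]
    - [0.088,0,-0.05,0.03,0]
    - [0.088,0,-0.05,0.02,0]
    - [0.088,0,-0.05,0.02,0]
    - [0.088,0,-0.05,0.02,0]
    - [0.088,0,-0.05,0.02,0]
    - [0.088,0,-0.05,0.02,0]
    - [0.088,0,-0.05,0.02,0]

```text
clock: 1.65
tool_pos: [0.5488, 0.1554, 0.2986]
eef_rot: [-0.026, 0.707, 0.026, 0.707]
contact_force: [0.1, -0.0, 0.4]
opening: 0.999
```

Call:
arm_command:
  plan:
    - [0.088,0,-0.045,0.01,0]
    - [0.088,0,-0.045,0.01,0]
    - [0.088,0,-0.045,0.01,0]
    - [0.088,0,-0.03,0.008,0]
    - [0.088,0,0,0,0]
    - [0.088,0,0,0,0]

```text
clock: 2.4
tool_pos: [0.5976, -0.0031, 0.2985]
eef_rot: [-0.026, 0.707, 0.027, 0.706]
contact_force: [0.1, 0.2, 0.2]
opening: 0.999
```

```bash
python3 - <<'E'
from plant import r
from h import *
s=r.get_state();print(s["q"],s["tool_pos"],s["eef_rot"],abs(np.array(s["qd"])).max())
p,d=r.snapshot("wrist")
cv2.imwrite("pics/w1.png",p[:,:,::-1]);np.savez("pics/w1.npz",d=d,pos=s["tool_pos"],rot=s["eef_rot"])
E
```

```text
[ 0.12259237  0.59805876 -0.33717469  1.56979203  0.21968735  1.01195236
  1.36715433] [ 0.59761207 -0.00311571  0.29852415] [-0.02554147  0.70688059  0.02656244  0.70637235] 0.016344687059322936
```

View pics/w1.png

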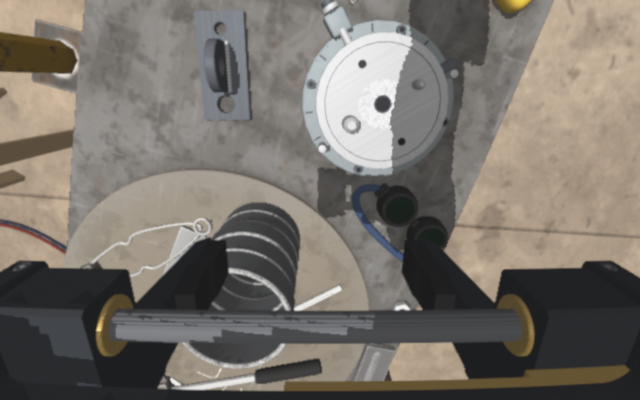

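The wrist picture shows the bracket with its holes at (225,103) and (221,29), and the pins at (350,125) and (418,85). I'll zoom in to refine these.

```bash
python3 - <<'E'
import cv2
p=cv2.imread("pics/w1.png")
cv2.imwrite("pics/w1a.png",cv2.resize(p[0:130,180:260],None,fx=4.6,fy=4.6,interpolation=cv2.INTER_CUBIC))
cv2.imwrite("pics/w1b.png",cv2.resize(p[10:180,295:465],None,fx=3.5,fy=3.5,interpolation=cv2.INTER_CUBIC))
E
```

```text
(no output)
```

View pics/w1a.png

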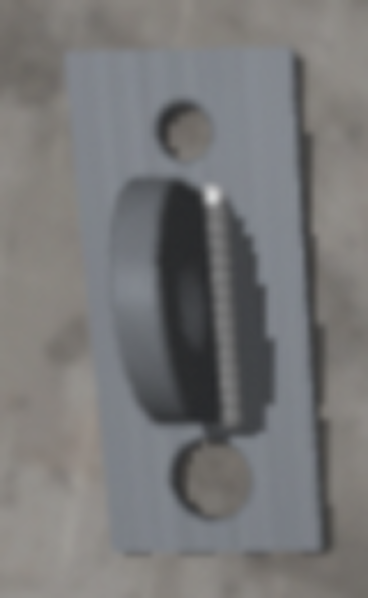

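View pics/w1b.png

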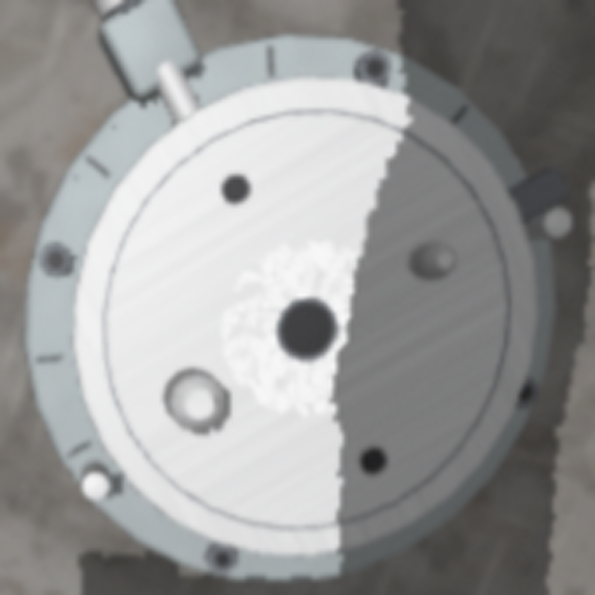

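```bash
cat > m1.py <<'E'
from plant import r
from h import *
z=np.load("pics/w1.npz");s=dict(tool_pos=z["pos"],eef_rot=z["rot"])
c=r.calibration("wrist");M=T("wrist",c,s)
f=lambda U,V,sc,ox,oy:((U+.5)/sc-.5+ox,(V+.5)/sc-.5+oy)
a=lambda U,V,h:onplane(f(U,V,4.6,180,0),h,c,M)[0]
b=lambda U,V,h:onplane(f(U,V,3.5,295,10),h,c,M)[0]
ang=lambda v:np.degrees(np.arctan2(v[1],v[0]))
H=a(212,478,.008),a(185,132,.008);print("holes",H,np.linalg.norm(H[0]-H[1]),(H[0]+H[1])/2,ang(H[0]-H[1]))
C=[a(*q,.008) for q in[(66,48),(292,48),(322,552),(115,552)]];print("plate",np.mean(C,0),[np.linalg.norm(C[i]-C[i-1]).round(4) for i in range(4)],ang(C[2]-C[1]),ang(C[3]-C[0]))
P=b(199,400,.068),b(441,259,.062);print("pins",P,np.linalg.norm((P[0]-P[1])[:2]),(P[0]+P[1])/2,ang(P[0]-P[1]))
print("centre",b(306,328,.04)); K=b(235,188,.04),b(372,460,.04);print("blk",(K[0]+K[1])/2,ang(K[1]-K[0]),np.linalg.norm(K[0]-K[1]))
print("rim",b(75,328,.04),b(549,310,.04),b(306,77,.04),b(310,555,.04))
d=z["d"];
for u in [f(120,90,4.6,180,0),f(140,270,4.6,180,0),f(250,150,3.5,295,10),f(199,400,3.5,295,10)]:
  print(bydepth(u,d[int(round(u[1])),int(round(u[0]))],c,M).round(4))
E
python3 m1.py
```

```text
holes (array([ 0.54468733, -0.12196183,  0.008     ]), array([ 0.45553026, -0.12916836,  0.008     ])) 0.08944783864821367 [ 0.50010879 -0.1255651   0.008     ] 4.621146611814465
plate [ 0.50011552 -0.12554318  0.008     ] [np.float64(0.1306), np.float64(0.0596), np.float64(0.1301), np.float64(0.0593)] 4.60468817408316 4.711051602057951
pins (array([0.55330734, 0.0356862 , 0.068     ]), array([0.50359692, 0.10892497, 0.062     ])) 0.08851578603451234 [0.52845213 0.07230558 0.065     ] -55.83350938978964
centre [0.52894218 0.07303033 0.04      ]
blk [0.52904404 0.07304535 0.04      ] 34.32227858559414 0.10419587740361662
rim [ 0.5349496  -0.00574895  0.04      ] [0.51616959 0.15575602 0.04      ] [0.45039261 0.06283046 0.04      ] [0.6079589  0.08510619 0.04      ]
[[ 0.4462 -0.1465  0.0076]]
[[ 0.4943 -0.1246  0.0641]]
[[0.474  0.0472 0.0405]]
[[0.5532 0.0356 0.0688]]
```

```bash
cat > go.py <<'E'
import sys
from plant import r
from h import *
def go(x,y,z,yaw_y,last=False):
    s=r.get_state();Rm=R.from_quat(s["eef_rot"]).as_matrix()
    cur=np.degrees(np.arctan2(Rm[1,1],Rm[0,1]))
    roll=-(yaw_y-cur)
    d=np.array([x,y,z])-s["tool_pos"]
    print("tool",np.round(s["tool_pos"],4),"yaw",cur.round(2),"tilt",Rm[:,0].round(4),"q7",round(s["q"][6],3),"F",np.round(s["contact_force"],1),"M",np.round(s["moment"],2),"open",round(s["opening"]*88.1,1),"t",s["clock"])
    print("before roll: shift",(Rm.T@d).round(4),"roll",np.radians(roll).round(4))
    R2=Rm@R.from_euler('x',np.radians(roll)).as_matrix()
    print("after roll: shift",(R2.T@d).round(4))
if __name__=="__main__": go(*map(float,sys.argv[1:5]))
E
python3 go.py 0.5001 -0.1255 0.021 94.65
```

```text
tool [ 0.5976 -0.0026  0.2987] yaw 94.29 tilt [-5.0e-04  1.5e-03 -1.0e+00] q7 1.367 F [-0.5  0.   0.3] M [0.04 0.01 0.01] open 88.0 t 2.45
before roll: shift [ 0.2775 -0.1157 -0.1063] roll -0.0064
after roll: shift [ 0.2775 -0.115  -0.1071]
```

Call:
arm_command:
  plan:
    - [0.07,0.03,-0.03,-0.03,-0.006]
    - [0.07,0.05,-0.035,-0.035,0]
    - [0.07,0.05,-0.035,-0.03,0]
    - [0.07,0.04,-0.015,-0.012,0]
    - [0.07,0,0,0,0]
    - [0.07,0,0,0,0]

```text
clock: 3.2
tool_pos: [0.508, -0.1181, 0.1397]
eef_rot: [-0.028, 0.705, 0.029, 0.708]
contact_force: [-0.2, -0.3, -0.4]
opening: 0.794
```

```bash
python3 go.py 0.5001 -0.1255 0.021 94.65; python3 - <<'E'
from plant import r
from h import *
s=r.get_state()
p,d=r.snapshot("wrist")
cv2.imwrite("pics/w2.png",p[:,:,::-1]);np.savez("pics/w2.npz",d=d,pos=s["tool_pos"],rot=s["eef_rot"])
E
```

```text
tool [ 0.508  -0.1181  0.1397] yaw 94.64 tilt [ 0.0032  0.0013 -1.    ] q7 1.437 F [-0.2 -0.3 -0.4] M [ 0.02 -0.01 -0.01] open 70.0 t 3.2
before roll: shift [ 0.1186 -0.0068 -0.0089] roll -0.0002
after roll: shift [ 0.1186 -0.0068 -0.0089]
```

View pics/w2.png

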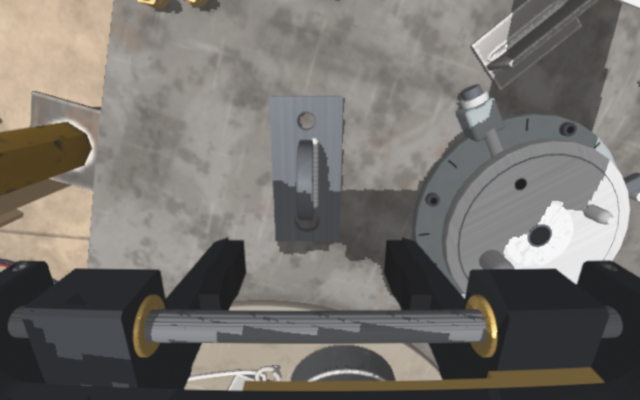

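```bash
python3 - <<'E'
from plant import r
from h import *
z=np.load("pics/w2.npz");c=r.calibration("wrist");M=T("wrist",c,dict(tool_pos=z["pos"],eef_rot=z["rot"]))
C=onplane([(271,97),(343,97),(340,241),(275,241),(306.5,120)],.008,c,M);print(C.round(4),C[:4].mean(0))
E
```

```text
[[ 0.4384 -0.1595  0.008 ]
 [ 0.4337 -0.101   0.008 ]
 [ 0.5628 -0.0899  0.008 ]
 [ 0.5677 -0.1505  0.008 ]
 [ 0.4545 -0.1293  0.008 ]] [ 0.50063294 -0.12522681  0.008     ]
```

Call:
arm_command:
  plan:
    - [0.07,0.03,-0.004,-0.005,0]
    - [0.07,0.03,-0.003,-0.004,0]
    - [0.07,0.03,0,0,0]
    - [0.07,0.018,0,0,0]
    - [0.07,0.01,0,0,0]
    - [0.07,0,0,0,0]
    - [0.07,0,0,0,0]

```text
clock: 4.12
tool_pos: [0.4985, -0.1278, 0.0213]
eef_rot: [-0.028, 0.706, 0.028, 0.707]
contact_force: [-0.4, 0.3, 0.8]
opening: 0.793
```

```bash
python3 go.py 0.5003 -0.1255 0.021 94.65
```

```text
tool [ 0.4985 -0.1278  0.0213] yaw 94.5 tilt [ 0.0019 -0.     -1.    ] q7 1.369 F [-0.4  0.3  0.8] M [ 0.06  0.02 -0.  ] open 69.8 t 4.125
before roll: shift [0.0003 0.0022 0.002 ] roll -0.0026
after roll: shift [0.0003 0.0022 0.002 ]
```

Call:
arm_command:
  plan:
    - [0.05,0,0.002,0.002,0]
    - [0.03,0,0,0,0]
    - [0.02,0,0,0,0]
    - [0.012,0,0,0,0]
    - [0.006,0,0,0,0]
    - [0,0,0,0,0]
    - [0,0,0,0,0]
    - [0,0,0,0,0]
  force: 55

```text
clock: 5.12
tool_pos: [0.4994, -0.1259, 0.0203]
eef_rot: [-0.028, 0.707, 0.028, 0.707]
contact_force: [-0.5, -0.5, -0.0]
opening: 0.132
```

```bash
python3 go.py 0.5290 0.0730 0.13 34.25
```

```text
tool [ 0.4994 -0.1259  0.0203] yaw 94.48 tilt [-1.e-04 -1.e-04 -1.e+00] q7 1.367 F [-0.5 -0.5 -0. ] M [-0.11 -0.   -0.03] open 11.6 t 5.125
before roll: shift [-0.1097  0.196   0.045 ] roll 1.0512
after roll: shift [-0.1097  0.1364 -0.1478]
```

Call:
arm_command:
  plan:
    - [0,-0.01,0,0,0]
    - [0,-0.03,0,0,0]
    - [0,-0.035,0,0,0]
    - [0,-0.03,0,0,0]
    - [0,-0.015,0,0,0]
    - [0,0,0,0,0]

```text
clock: 5.88
tool_pos: [0.4996, -0.126, 0.1408]
eef_rot: [-0.028, 0.706, 0.027, 0.707]
contact_force: [0.3, 0.0, -6.2]
opening: 0.132
```

```bash
python3 go.py 0.5290 0.0730 0.14 34.25; python3 - <<'E'
from plant import r
from h import *
s=r.get_state()
p,d=r.snapshot("wrist")
cv2.imwrite("pics/w3.png",p[:,:,::-1]);np.savez("pics/w3.npz",d=d,pos=s["tool_pos"],rot=s["eef_rot"])
E
```

```text
tool [ 0.4996 -0.126   0.1408] yaw 94.47 tilt [ 1.1e-03 -1.0e-04 -1.0e+00] q7 1.436 F [ 0.3  0.  -6.2] M [ 0.04 -0.03 -0.  ] open 11.6 t 5.875
before roll: shift [0.0008 0.1961 0.0449] roll 1.051
after roll: shift [ 0.0008  0.1363 -0.1479]
```

View pics/w3.png

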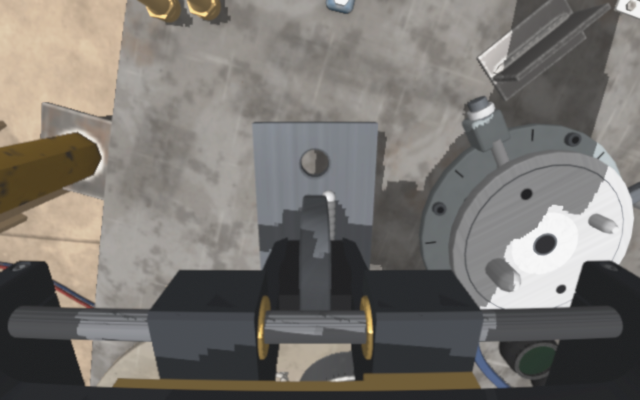

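```bash
cat > held.py <<'E'
from plant import r
from h import *
# tool-frame points on plane tool x = X
def tool(uv,X):
    c=r.calibration("wrist");M=c["mount"];d=rays(uv,c)@M[:3,:3].T
    return M[:3,3]+d*((X-M[0,3])/d[:,0])[:,None]
if __name__=="__main__":
    p=cv2.imread("pics/w3.png");cv2.imwrite("pics/w3z.png",cv2.resize(p[110:260,240:390],None,fx=4,fy=4,interpolation=cv2.INTER_CUBIC))
    print(tool([(253.5,123),(377,123),(314.5,162)],.0123).round(4))
E
python3 held.py
```

```text
[[ 0.0123 -0.0293 -0.0643]
 [ 0.0123  0.0295 -0.0643]
 [ 0.0123 -0.0002 -0.0453]]
```

View pics/w3z.png

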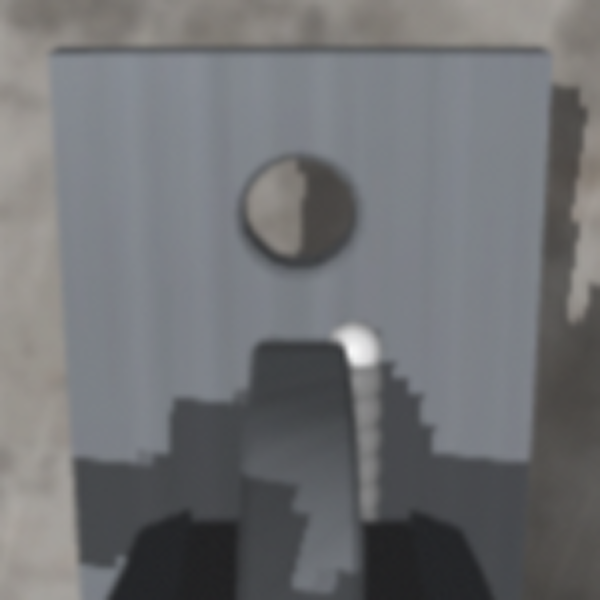

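```bash
python3 - <<'E'
from plant import r
from h import *
c=r.calibration("wrist")
for f,uv in(("w2",[(540,236),(520,184)]),("w3",[(545,244),(526,194),(561,289)])):
    z=np.load(f"pics/{f}.npz");M=T("wrist",c,dict(tool_pos=z["pos"],eef_rot=z["rot"]))
    C=onplane(uv,.04,c,M);print(f,C.round(4))
    v=C[-1]-C[1]; print(C[1:].mean(0),np.degrees(np.arctan2(v[1],v[0])))
E
```

```text
w2 [[0.53   0.0745 0.04  ]
 [0.4866 0.044  0.04  ]]
[0.48658021 0.0440463  0.04      ] 0.0
w3 [[0.5293 0.0739 0.04  ]
 [0.4865 0.0441 0.04  ]
 [0.5727 0.1036 0.04  ]]
[0.52961643 0.0738322  0.04      ] 34.57578451415785
```

Call:
arm_command:
  plan:
    - [0,0,0.02,0.005,0]
    - [0,0,0.04,0.01,0]
    - [0,0,0.05,0.01,0]
    - [0,0,0.05,0.01,0]
    - [0,0,0.026,0.007,0]
    - [0,0,0.01,0.003,0.1]
    - [0,0,0,0,0.175]
    - [0,0,0,0,0.175]
    - [0,0,0,0,0.175]
    - [0,0,0,0,0.175]
    - [0,0,0,0,0.17]
    - [0,0,0,0,0.077]

```text
clock: 7.42
tool_pos: [0.5278, 0.0732, 0.1387]
eef_rot: [0.329, 0.626, -0.331, 0.625]
contact_force: [0.9, 0.3, -5.8]
opening: 0.131
```

Call:
arm_command:
  plan:
    - [0,0,0,0,0]
    - [0,0,0,0,0]

```text
clock: 7.68
tool_pos: [0.5284, 0.0731, 0.1395]
eef_rot: [0.328, 0.627, -0.329, 0.626]
contact_force: [-0.2, 0.4, -6.7]
opening: 0.126
```

```bash
python3 go.py 0.5293 0.0735 0.14 34.4; python3 - <<'E'
from plant import r
from h import *
s=r.get_state()
p,d=r.snapshot("wrist")
cv2.imwrite("pics/w4.png",p[:,:,::-1]);np.savez("pics/w4.npz",d=d,pos=s["tool_pos"],rot=s["eef_rot"])
E
```

```text
tool [0.5284 0.0731 0.1395] yaw 34.59 tilt [-1.7e-03 -4.0e-04 -1.0e+00] q7 0.459 F [-0.2  0.4 -6.7] M [-0.05 -0.02 -0.02] open 11.1 t 7.675
before roll: shift [-0.0005  0.001   0.0002] roll 0.0033
after roll: shift [-0.0005  0.001   0.0002]
```

View pics/w4.png

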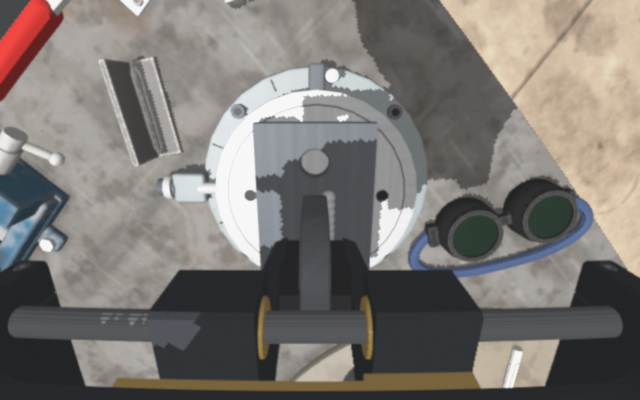

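The black reference holes show at (250,195) and (381,195), with the rim lug at (316,75). I'll locate them in tool coordinates.

```bash
python3 - <<'E'
from held import *
p=cv2.imread("pics/w4.png");g=cv2.cvtColor(p,cv2.COLOR_BGR2GRAY).astype(float)
for (u,v) in((250,195),(381,195)):
    w=g[v-9:v+10,u-9:u+10];print(w.astype(int)[::2,::1].tolist() if 0 else w.min())
    wt=np.clip(90-w,0,None);yy,xx=np.mgrid[v-9:v+10,u-9:u+10];print((wt*xx).sum()/wt.sum(),(wt*yy).sum()/wt.sum())
cv2.imwrite("pics/w4z.png",cv2.resize(p[55:215,235:400],None,fx=3.6,fy=3.6,interpolation=cv2.INTER_CUBIC))
E
```

```text
78.0
258.4078947368421 187.0
37.0
381.3749690823646 195.0967103635914
```

View pics/w4z.png

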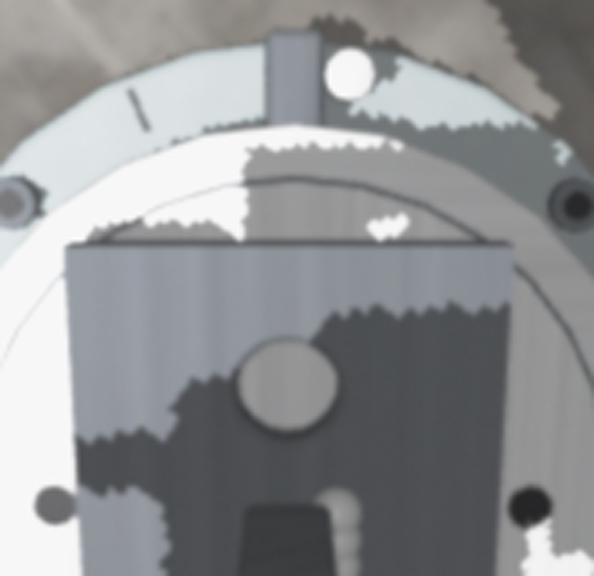

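```bash
python3 - <<'E'
from held import *
P=tool([(249.8,194.9),(381.9,195.4),(316.6,76)],.0995);print(P.round(4),(P[0]+P[1])/2,np.degrees(np.arctan2(P[1,2]-P[0,2],P[1,1]-P[0,1])),np.linalg.norm(P[0]-P[1]))
H=tool([(235+288.5/3.6-.5,55+385/3.6-.5)],.0123);print(H)
E
```

```text
[[ 0.0995 -0.0513  0.0004]
 [ 0.0995  0.053   0.0008]
 [ 0.0995  0.0013 -0.0883]] [0.0995     0.00087803 0.0005922 ] 0.2580496883301997 0.10428528526018122
[[ 0.0123     -0.00015857 -0.0454494 ]]
```

Call:
arm_command:
  plan:
    - [0,0.01,0.001,0.0006,0.004]
    - [0,0.015,0,0,0]
    - [0,0.012,0,0,0]
    - [0,0.005,0,0,0]
    - [0,0,0,0,0]
    - [0,0,0,0,0]

```text
clock: 8.48
tool_pos: [0.5304, 0.0732, 0.0986]
eef_rot: [0.331, 0.625, -0.33, 0.625]
contact_force: [0.3, 0.7, -5.4]
opening: 0.127
```

```bash
python3 go.py 0.5294 0.0739 0.0603 34.4; python3 - <<'E'
from plant import r
from h import *
s=r.get_state()
p,d=r.snapshot("wrist")
cv2.imwrite("pics/w5.png",p[:,:,::-1]);np.savez("pics/w5.npz",d=d,pos=s["tool_pos"],rot=s["eef_rot"])
cv2.imwrite("pics/w5z.png",cv2.resize(p[40:230,215:415],None,fx=3.1,fy=3.1,interpolation=cv2.INTER_CUBIC))
E
```

```text
tool [0.5304 0.0732 0.0986] yaw 34.26 tilt [ 7.e-04  2.e-04 -1.e+00] q7 0.459 F [ 0.3  0.7 -5.4] M [-0.11  0.02 -0.03] open 11.2 t 8.475
before roll: shift [ 0.0383 -0.0005 -0.0012] roll -0.0024
after roll: shift [ 0.0383 -0.0005 -0.0012]
```

View pics/w5z.png

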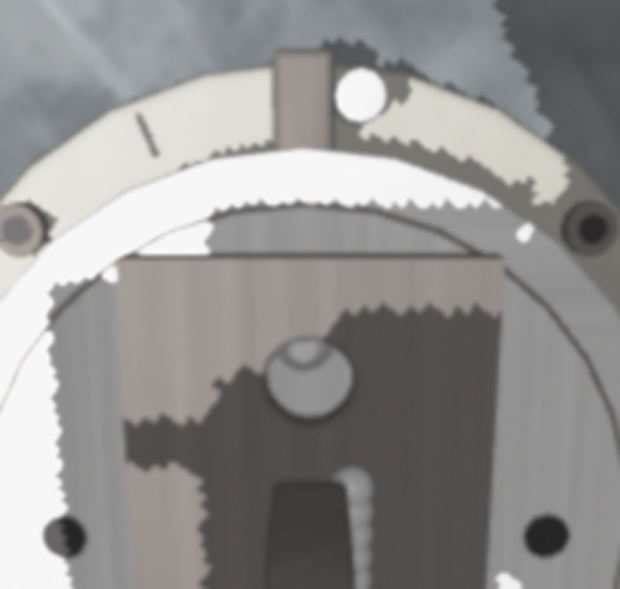

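```bash
python3 - <<'E'
from held import *
f=lambda U,V:((U+.5)/3.1-.5+215,(V+.5)/3.1-.5+40)
P=tool([f(65,536),f(546,536)],.0986-.04);print(P.round(4),(P[0]+P[1])/2,np.linalg.norm(P[0]-P[1]))
print("hole",tool([f(310,378)],.0123),"lug",tool([f(302,70)],.0586),"pin foot edges",tool([f(303,350)],.0986-.062))
p=cv2.imread("pics/w5.png");cv2.imwrite("pics/w5y.png",cv2.resize(p[140:185,290:340],None,fx=12,fy=12,interpolation=cv2.INTER_CUBIC))
E
```

```text
[[ 0.0586 -0.0531 -0.0006]
 [ 0.0586  0.0509 -0.0005]] [ 0.0586     -0.00108516 -0.00053637] 0.10397125474629364
hole [[ 0.0123     -0.00014704 -0.04537223]] lug [[ 0.0586     -0.00160564 -0.09456131]] pin foot edges [[ 0.0366     -0.00139831 -0.04525591]]
```

View pics/w5y.png

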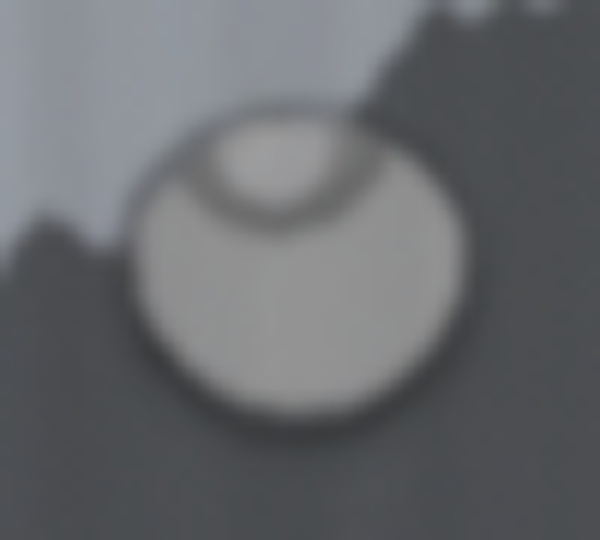

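Call:
arm_command:
  plan:
    - [0,0.002,-0.001,-0.0004,0]
    - [0,0.002,0,0,0]
    - [0,0.002,0,0,0]
    - [0,0,0,0,0]
    - [0,0,0,0,0]

```text
clock: 9.15
tool_pos: [0.5292, 0.0729, 0.0923]
eef_rot: [0.331, 0.625, -0.33, 0.625]
contact_force: [0.6, 1.1, -6.2]
opening: 0.131
```

```bash
python3 go.py 0.5294 0.0739 0.0603 34.4; python3 - <<'E'
from plant import r
from h import *
s=r.get_state()
p,d=r.snapshot("wrist")
cv2.imwrite("pics/w6.png",p[:,:,::-1]);np.savez("pics/w6.npz",d=d,pos=s["tool_pos"],rot=s["eef_rot"])
cv2.imwrite("pics/w6z.png",cv2.resize(p[40:230,215:415],None,fx=3.1,fy=3.1,interpolation=cv2.INTER_CUBIC))
cv2.imwrite("pics/w6y.png",cv2.resize(p[140:185,290:340],None,fx=12,fy=12,interpolation=cv2.INTER_CUBIC))
E
```

```text
tool [0.5292 0.0729 0.0923] yaw 34.26 tilt [ 1.e-04  1.e-04 -1.e+00] q7 0.459 F [ 0.6  1.1 -6.2] M [-0.07  0.01 -0.01] open 11.5 t 9.15
before roll: shift [ 0.032   0.0007 -0.0007] roll -0.0024
after roll: shift [ 0.032   0.0007 -0.0007]
```

View pics/w6z.png

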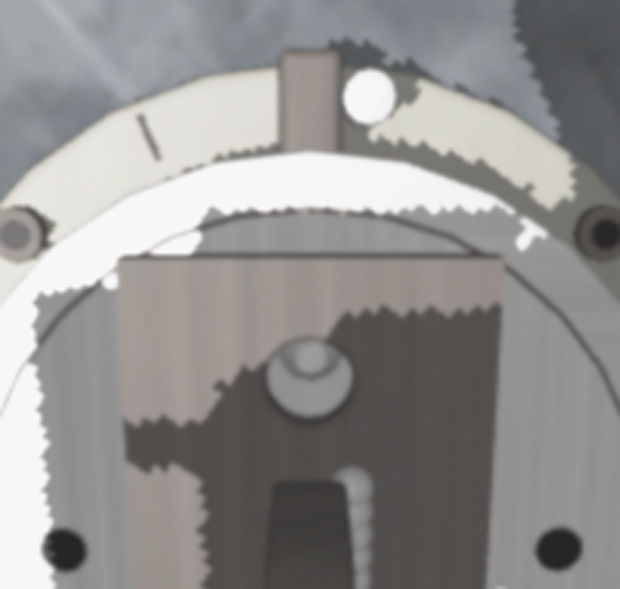

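View pics/w6y.png

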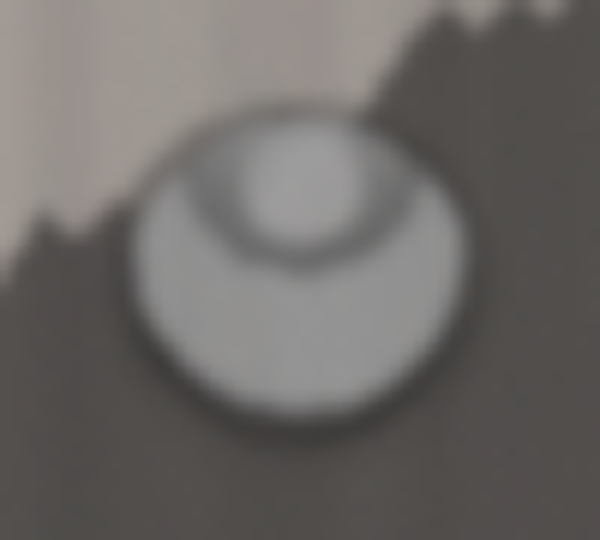

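```bash
python3 - <<'E'
from held import *
f=lambda U,V:((U+.5)/3.1-.5+215,(V+.5)/3.1-.5+40)
g=lambda U,V:((U+.5)/12-.5+290,(V+.5)/12-.5+140)
P=tool([f(66,550),f(558,549)],.0923-.04);print(P.round(4),(P[0]+P[1])/2,np.linalg.norm(P[0]-P[1]))
print("hole",tool([f(310,378)],.0123),"lug",tool([f(309,70)],.0523),"nose",tool([g(303,185)],.0923-.062))
E
```

```text
[[ 0.0523 -0.0515  0.0001]
 [ 0.0523  0.0521 -0.    ]] [5.23000000e-02 3.02517064e-04 6.61450371e-05] 0.10355263572845522
hole [[ 0.0123     -0.0001471  -0.04537233]] lug [[ 0.0523     -0.00028537 -0.09411045]] nose [[ 3.03000000e-02 -6.15251745e-05 -4.51323875e-02]]
```

Call:
arm_command:
  plan:
    - [0,0.003,0.0002,0.0003,0]
    - [0,0.003,0,0,0]
    - [0,0.003,0,0,0]
    - [0,0.003,0,0,0]
    - [0,0.003,0,0,0]
    - [0,0,0,0,0]
    - [0,0,0,0,0]

```text
clock: 10.07
tool_pos: [0.5293, 0.0729, 0.0773]
eef_rot: [0.331, 0.625, -0.33, 0.625]
contact_force: [-0.6, 1.1, -6.6]
opening: 0.136
```

```bash
python3 go.py 0.5294 0.0739 0.0603 34.4
```

```text
tool [0.5293 0.0729 0.0773] yaw 34.27 tilt [-2.e-04  1.e-04 -1.e+00] q7 0.461 F [-0.6  1.1 -6.6] M [ 0.1   0.12 -0.02] open 12.0 t 10.075
before roll: shift [ 0.017   0.0007 -0.0008] roll -0.0023
after roll: shift [ 0.017   0.0007 -0.0008]
```

Call:
arm_command:
  plan:
    - [0,0.003,0,0,0]
    - [0,0.003,0,0,0]
    - [0,0.003,0,0,0]
    - [0,0.003,0,0,0]
    - [0,0.002,0,0,0]
    - [0,0.002,0,0,0]
    - [0,0.001,0,0,0]
    - [0,0,0,0,0]

```text
clock: 11.08
tool_pos: [0.5294, 0.0729, 0.0604]
eef_rot: [0.331, 0.625, -0.33, 0.625]
contact_force: [-1.3, 0.3, -5.3]
opening: 0.132
```

```bash
python3 go.py 0.5294 0.0739 0.0603 34.4
```

```text
tool [0.5294 0.0729 0.0604] yaw 34.27 tilt [-1.e-04  2.e-04 -1.e+00] q7 0.462 F [-1.3  0.3 -5.3] M [0.22 0.25 0.01] open 11.6 t 11.075
before roll: shift [ 0.0001  0.0006 -0.0008] roll -0.0023
after roll: shift [ 0.0001  0.0006 -0.0008]
```

Call:
arm_command:
  plan:
    - [0,0.0007,0,0,0]
    - [0,0.0007,0,0,0]
    - [0,0.0004,0,0,0]
    - [0,0,0,0,0]

```text
clock: 11.58
tool_pos: [0.5294, 0.0728, 0.0602]
eef_rot: [0.331, 0.625, -0.33, 0.625]
contact_force: [-4.4, 0.0, 13.6]
opening: 0.133
```

```bash
python3 go.py 0.5294 0.0739 0.0603 34.4;  python3 - <<'E'
from plant import r
from h import *
s=r.get_state()
p,d=r.snapshot("wrist")
cv2.imwrite("pics/w7.png",p[:,:,::-1]);np.savez("pics/w7.npz",d=d,pos=s["tool_pos"],rot=s["eef_rot"])
E
```

```text
tool [0.5294 0.0728 0.0602] yaw 34.26 tilt [ 7.e-04  4.e-04 -1.e+00] q7 0.462 F [-4.4  0.  13.6] M [0.24 0.97 0.05] open 11.8 t 11.575
before roll: shift [-0.0001  0.0006 -0.0008] roll -0.0024
after roll: shift [-0.0001  0.0006 -0.0008]
```

View pics/w7.png

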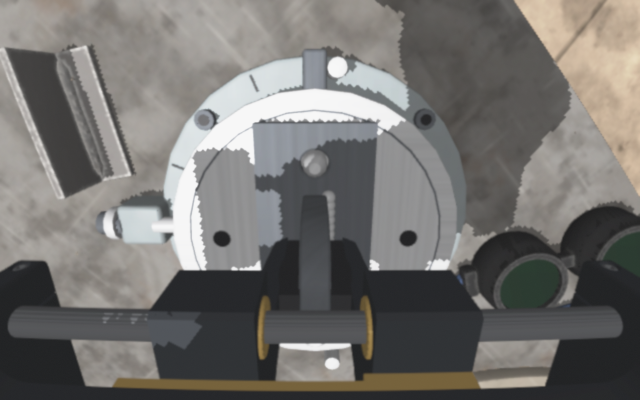

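Call:
arm_command:
  plan:
    - [0,-0.0014,0,0,0]
    - [0.02,0,0,0,0]
    - [0.03,0,0,0,0]
    - [0.03,0,0,0,0]
    - [0.03,0,0,0,0]

```text
clock: 12.25
tool_pos: [0.5296, 0.0727, 0.0599]
eef_rot: [0.331, 0.625, -0.331, 0.625]
contact_force: [-0.8, -0.2, -0.1]
opening: 0.342
```

```bash
python3 go.py 0.5294 0.0739 0.0603 34.4;  python3 - <<'E'
from plant import r
from held import *
s=r.get_state()
p,d=r.snapshot("wrist")
cv2.imwrite("pics/w8.png",p[:,:,::-1]);np.savez("pics/w8.npz",d=d,pos=s["tool_pos"],rot=s["eef_rot"])
cv2.imwrite("pics/w8z.png",cv2.resize(p[50:260,215:415],None,fx=2.8,fy=2.8,interpolation=cv2.INTER_CUBIC))
c=r.calibration("wrist");M=T("wrist",c,s)
for u in[(262,140),(300,135),(340,140),(365,200),(262,230),(225,200),(405,200)]: print(u,bydepth(u,d[u[1],u[0]],c,M).round(4))
E
```

```text
tool [0.5296 0.0727 0.0599] yaw 34.25 tilt [ 4.e-04 -0.e+00 -1.e+00] q7 0.462 F [-0.8 -0.2 -0.1] M [-0.02  0.08 -0.  ] open 30.1 t 12.25
before roll: shift [-0.0004  0.0005 -0.0012] roll -0.0026
after roll: shift [-0.0004  0.0005 -0.0012]
(262, 140) [[0.477  0.1046 0.0478]]
(300, 135) [[0.4908 0.1168 0.0472]]
(340, 140) [[0.5082 0.1257 0.0469]]
(365, 200) [[0.5363 0.1081 0.0482]]
(262, 230) [[0.5017 0.0642 0.0479]]
(225, 200) [[0.4769 0.0642 0.0398]]
(405, 200) [[0.5563 0.1188 0.0412]]
```

View pics/w8z.png

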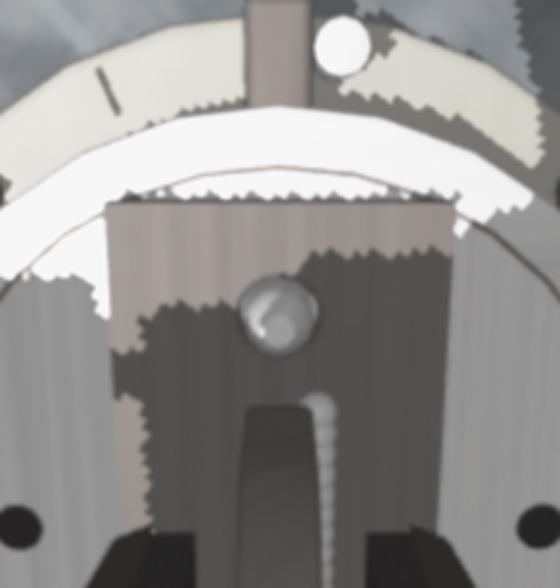

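Call:
arm_command:
  plan:
    - [0.01,0,0,0,0]
    - [0,0,0,0,0]
    - [0,0,0,0,0]
    - [0,0,0,0,0]
    - [0,0,0,0,-0.05]
    - [0,0,0,0,-0.1]
    - [0,0,0,0,-0.1]
    - [0,0,0,0,-0.1]
    - [0,0,0,0,-0.042]
    - [0,0,0,0,0]
  force: 60

```text
clock: 13.55
tool_pos: [0.5293, 0.073, 0.0599]
eef_rot: [0.202, 0.678, -0.202, 0.677]
contact_force: [-0.8, 0.5, -0.2]
opening: 0.131
```

```bash
python3 go.py 0.5294 0.0729 0.0603 101.75;  python3 - <<'E'
from plant import r
from held import *
s=r.get_state()
p,d=r.snapshot("wrist")
cv2.imwrite("pics/w9.png",p[:,:,::-1])
E
```

```text
tool [0.5293 0.073  0.0599] yaw 56.76 tilt [-1.e-04  4.e-04 -1.e+00] q7 0.682 F [-0.8  0.5 -0.2] M [0.16 0.07 0.12] open 11.5 t 13.55
before roll: shift [-0.0004 -0.      0.0001] roll -0.7853
after roll: shift [-0.0004 -0.0001  0.    ]
```

View pics/w9.png

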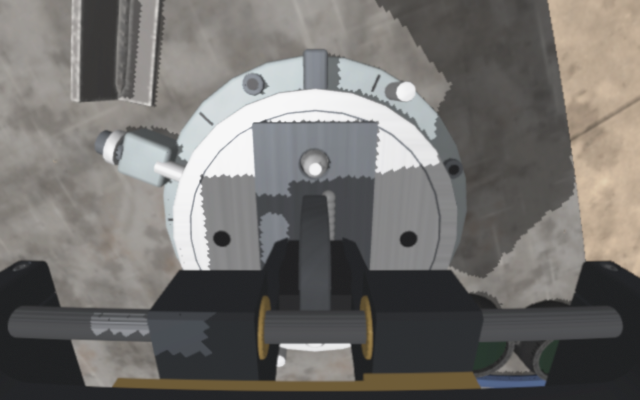

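The table has moved one click with the bracket: the lug stays at (316,70) in the tool view while the stop pin shifted to (405,91). I'll turn two more clicks.

Call:
arm_command:
  plan:
    - [0,0,0,0,-0.05]
    - [0,0,0,0,-0.1]
    - [0,0,0,0,-0.1]
    - [0,0,0,0,-0.1]
    - [0,0,0,0,-0.1]
    - [0,0,0,0,-0.1]
    - [0,0,0,0,-0.1]
    - [0,0,0,0,-0.1]
    - [0,0,0,0,-0.035]
    - [0,0,0,0,0]
    - [0,0,0,0,0]
    - [0,0,0,0,0]

```text
clock: 15.1
tool_pos: [0.5294, 0.0728, 0.0599]
eef_rot: [-0.072, 0.703, 0.072, 0.703]
contact_force: [-0.6, 2.1, 0.1]
opening: 0.128
```

```bash
python3 go.py 0.5294 0.0729 0.0603 101.75;  python3 - <<'E'
from plant import r
from held import *
s=r.get_state()
p,d=r.snapshot("wrist")
cv2.imwrite("pics/w10.png",p[:,:,::-1])
E
```

```text
tool [0.5294 0.0728 0.0599] yaw 101.69 tilt [-0. -0. -1.] q7 1.136 F [-0.6  2.1  0.1] M [0.36 0.19 0.11] open 11.2 t 15.1
before roll: shift [-0.0004  0.0001  0.    ] roll -0.001
after roll: shift [-0.0004  0.0001  0.    ]
```

View pics/w10.png

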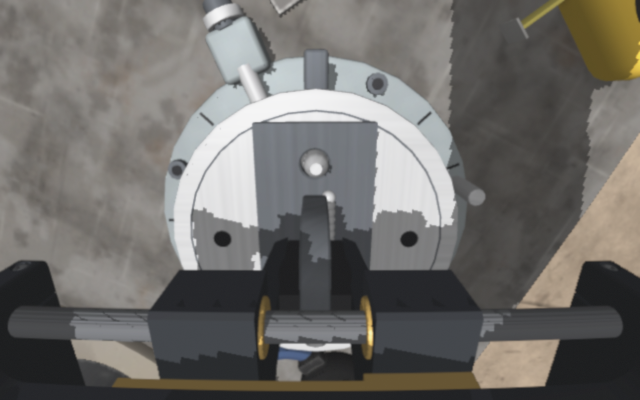

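Call:
arm_command:
  plan:
    - [0.02,0,0,0,0]
    - [0.045,0,0,0,0]
    - [0.045,0,0,0,0]
    - [0.045,0,0,0,0]
    - [0.045,-0.01,0,0,0]
    - [0.045,-0.03,0,0,0]
    - [0.045,-0.04,0,0,0]
    - [0.045,-0.04,0,0,0]
    - [0.045,-0.04,0,0.02,0]
    - [0.045,-0.02,0,0.03,0]
    - [0.045,0,0,0.02,0]
    - [0.045,0,0,0,0]

```text
clock: 16.65
tool_pos: [0.5986, 0.0872, 0.2405]
eef_rot: [-0.072, 0.703, 0.072, 0.704]
contact_force: [-0.9, -0.5, -0.9]
opening: 0.512
```

```bash
python3 go.py 0.5294 0.0729 0.0603 101.75;  python3 - <<'E'
from plant import r
from held import *
s=r.get_state()
p,d=r.snapshot("wrist")
cv2.imwrite("pics/w11.png",p[:,:,::-1]);np.savez("pics/w11.npz",d=d,pos=s["tool_pos"],rot=s["eef_rot"])
cv2.imwrite("pics/w11z.png",cv2.resize(p[0:250,190:440],None,fx=2.4,fy=2.4,interpolation=cv2.INTER_CUBIC))
E
```

```text
tool [0.5986 0.0872 0.2405] yaw 101.68 tilt [ 1.3e-03  6.0e-04 -1.0e+00] q7 1.293 F [-0.9 -0.5 -0.9] M [0.03 0.02 0.  ] open 45.1 t 16.65
before roll: shift [ 0.1801  0.     -0.0709] roll -0.0012
after roll: shift [ 1.801e-01  1.000e-04 -7.090e-02]
```

View pics/w11z.png

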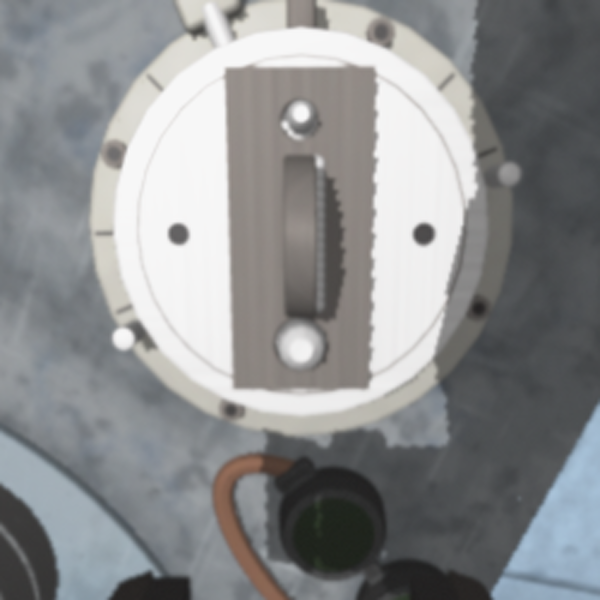

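```bash
python3 - <<'E'
from plant import r
from h import *
z=np.load("pics/w11.npz");c=r.calibration("wrist");M=T("wrist",c,dict(tool_pos=z["pos"],eef_rot=z["rot"]))
f=lambda U,V:((U+.5)/2.4-.5+190,(V+.5)/2.4-.5)
K=onplane([f(178,234),f(424,234)],.04,c,M);v=K[1]-K[0];print(K.mean(0),np.degrees(np.arctan2(v[1],v[0])))
C=onplane([f(225,68),f(376,68),f(369,388),f(235,388)],.048,c,M);v=C[2]-C[1]+C[3]-C[0];print(C.mean(0),np.degrees(np.arctan2(v[1],v[0])))
for q in[(240,80),(360,80),(345,375),(250,375),(150,300),(420,180)]:
    u=f(*q);print(q,bydepth(u,z["d"][int(round(u[1])),int(round(u[0]))],c,M).round(4))
p,d=r.snapshot("top");cv2.imwrite("pics/top1.png",cv2.resize(p[120:300,180:400,::-1],None,fx=3.3,fy=3.3,interpolation=cv2.INTER_CUBIC))
E
```

```text
[0.52905006 0.0732132  0.04      ] 101.6720039798556
[0.52981809 0.0734765  0.048     ] 11.973521560448036
(240, 80) [[0.4762 0.0377 0.0484]]
(360, 80) [[0.4665 0.084  0.0477]]
(345, 375) [[0.5832 0.104  0.0475]]
(250, 375) [[0.5915 0.0634 0.0481]]
(150, 300) [[0.5694 0.0146 0.0403]]
(420, 180) [[0.4977 0.1173 0.0408]]
```

View pics/top1.png

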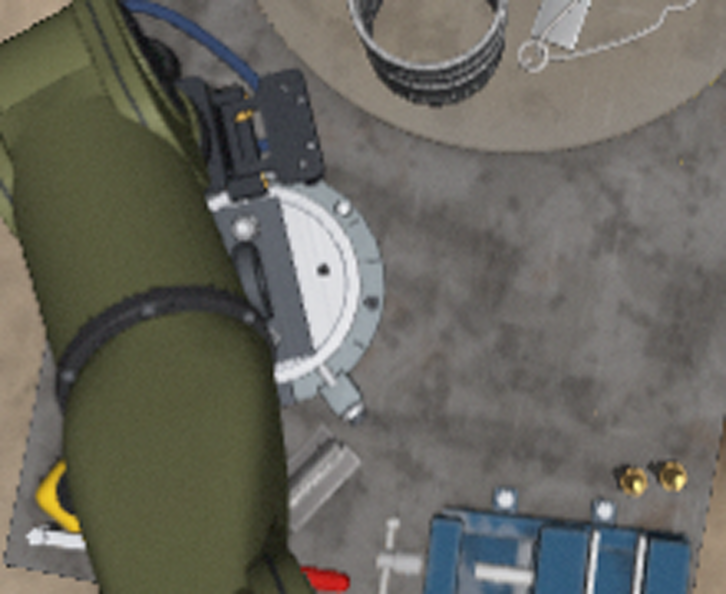

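Table turned 67.4° (black-hole line from 34.3° to 101.67°), the plate top is 7–8 mm above the table face, and the gripper is clear. Handing in.

```bash
python3 -c "
from plant import r
print(r.get_state()['contact_force']);print(r.finish_job())"
```

```text
[-0.26927767  0.91680375 -0.27790943]
the job is handed in; nothing more can be done
None
```

I seated the bracket flush on both pins, big hole on the big pin, with the table still at its stop. I then turned the loaded table counter-clockwise to the third click, let go and handed the job in; the system reported no verdict. The run took about 17 s of the 58 s allowed.

- **Seating:** I gripped the bracket by its lug and lowered it in small steps. The highest force I read was about 14 N upward at the end of the lowering, against the 120 N limit. I then opened the fingers and took a picture, which showed the plate top about 8 mm above the table face and the small pin in its hole.
- **Final table angle:** it had turned 67.4° by the wrist camera, against a target of 67.5°.
- **Final bracket position:** the plate lies along 12.0° and the table's pins along 11.7°. Their centres differ by about 0.8 mm. The plate top reads 7–8 mm above the table face at all four corners, so it is flush and level.
- **Robot:** the gripper was about 0.2 m above the table face, with no contact force beyond sensor noise.
- **Disagreements and gaps:**
  - Two positions of the table centre taken from different pictures differed by about 1 mm, so I aligned the last descent by picture.
  - The arm hid part of the final top view, so I did not fully re-measure the goggles and tape measure. Nothing came near them, and the weld sample looked unmoved.

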